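Clamp and punch through the press guard

ROBOT

A 6-joint arm with a two-finger parallel gripper is mounted at the origin on a cart in front of the work surface, level with it; the furniture and walls round the work are solid. World frame = base frame: x ahead of the robot, y to its left, z up, the work surface at z = 0. Lengths are in m, angles in degrees, forces in N, time in s.
With the tool pointing down it reaches from about 0.4 to 0.825 m from the base axis. Payload 7 kg.
Tool frame: the origin (TCP) lies midway between the tips of the shut fingers; the grasp point (between the pads) lies hold_point_z behind it (hold_point_z is the distance from the TCP to the grasp point, in m); z points along the fingers, y is the line along which they close (so a half turn about z gives the same grasp; the last joint's range is limited). The gripper opens to 88 mm and grips with 3 to 60 N. Pads are 19 mm wide; open, the fingers measure 130 mm over their backs; the gripper's body (78 mm by 193 mm) begins 47 mm behind the grasp point.
Start: joints at [84.689, 20.546, 0.682, 0, -70.136, -16.507], TCP at [0.251, 0.627, 0.188] pointing down, gripper open.
Joint ranges: [-176.03, 176.03], [-82.01, 121.73], [-58.28, 71.71], [-173.87, 95.51], [-174.79, -0.11], [-173.66, 173.66]. Speed limits (degrees/s): [136.94, 136.94, 172.46, 180, 180, 180].

INTERFACE

Orientations are given as [roll, pitch, yaw] about the fixed x, y, z axes, in that order (R = Rz(yaw) Ry(pitch) Rx(roll)).
In Python, from plant import * gives the robot as it stands.
- The arm moves only by the tool step_arm, never from a script. Its argument "steps" is a list that holds one entry, the list of rows, each a list of 6 numbers: the shift along the tool's x, y, z scaled (see below), then the turn, a rotation vector about the tool's x, y, z scaled (see below). In form: [[[tx, ty, tz, wx, wy, wz], ...]]. A call has 1 to 20 rows; each row is the pose to reach, as a shift and turn from the pose commanded when the call began, along the tool's axes at that moment; what a row does not reach only later rows make up. The controller multiplies each number of a shift by 100 mm and each number of a turn by 0.5 rad. A row lasts 1/10 s, in which the tool goes at most 50 mm and 8.59 degrees, less where a joint would pass 70% of its speed; a pose out of reach is approached as far as the arm can. A call with a number of a shift or a turn outside -1 to 1 is refused whole. A call with a gripper value outside its range is refused whole. "jaw" is the closure in counts, from 0 (fully open) to 255 (shut), set as the call begins (left out, the last holds). The fingers move at their own pace and stop on an object; the grip force is fixed at half the most. Time passes only in rows, so rows that repeat a pose let the fingers close. It gives the time, the measured TCP pose, the force, the opening and the grip force at its end, in the units of the state.
- get_obs(): the state, without advancing time (a new reading comes with each control period).
- snapshot(name): name is "side" or "top" or "wrist"; returns (picture, depth): 384x512x3 uint8, red, green, blue; 384x512 float32, m along the optical axis (not along the pixel's ray), 0 where there is no reading.
- calibration(name): a dict with "mtx" (3x3 intrinsics, pixels), "rvec" (rotation vector, rad) and "tvec" (3), from world to camera coordinates, as OpenCV has them. Camera axes: x right, y down, z forward; pixel columns grow to the right and rows downward; lengths in m; the calibration is good to about 2 mm. A picture is of the moment at which its call begins: read the wrist's pose just before it. calibration takes no time and is no camera call; for the wrist camera it gives the pose at the moment of the call.
- close_job(): hands the job in; it is judged then, once.
The state is a dict: "clock": time; "joint_pos": joint angles; "qvel": joint speeds; "tau": joint torques, N m; "tool_pos": TCP position; "orientation": TCP orientation; "force": force on the tool from outside, world axes, zero at the start; "moment": the same for the moment, N m; "opening": finger opening in m; "gripper_force": force on a finger pad.
Only numpy, scipy, OpenCV 4.12 (cv2) and the standard library are available. Lean on these libraries where they do the work, as an engineer would, in place of code of your own. Each camera call takes 0.05 s, during which the arm holds its last target. There are 200 camera calls.

TASK

Reach down through the guard's windows to work the two levers of the little bench press: first press the ball-ended clamp lever fully down so that it stays down, then press the flat-ended punch lever fully down for a moment and let it spring back up. Do not touch the guard or its frame, and leave the loose parts around it where they are.

Things in the scene. Friction and masses are not known exactly. Their poses are not given: they have to be found in the camera images.
- press_guard: Fixed bench press under a grey sheet guard: bed 220 (its x) x 360 mm (its y), guard 190 x 320 mm, flat top 120 mm above the table (corner screws 3 mm higher) with two windows, one lever end below each; which lever is left or right varies. Closed sides, barred front: only the windows let a hand in. Origin: bed underside centre on the table; x away from the robot, y left, z up, turned up to 0.3 rad.
- window_left (a point): Centre of the left window, at the level of the guard's top face (120 mm above the table). Clear opening 80 mm along the guard's x by 90 mm along its y.
- window_right (a point): Centre of the right window, at the level of the guard's top face, 150 mm from the other along the guard's y. Clear opening 80 mm by 90 mm.
- ball_end (a point): Centre of the steel ball, 24 mm in diameter, at the end of the clamp lever. Raised, it lies about 97 mm above the table (top of the ball 109 mm), 11 mm below the guard's top face; fully down its centre is 71 mm (top 83 mm) above the table. It moves straight down under its window's centre.
- plate_end (a point): Centre of the upper face of the flat steel plate (34 mm along the lever, 36 mm wide, 6 mm thick) at the end of the punch lever. Raised, it lies about 109 mm above the table; fully down 83 mm. It moves straight down under its window's centre.
- clamp_lever (a joint): Angle of the clamp lever (ball end), rad: near 0 raised (starts 0 to 0.03), 0.25 fully down at its stop. Pivot at the rear (guard's +x), 105 mm from the ball; the front end goes down. The pivot is stiff and takes about 5 N at the ball, stays where it is left.
- punch_lever (a joint): Angle of the punch lever (flat end), rad: 0 raised, 0.25 fully down at its stop. Pivot at the rear, 105 mm from the plate. Sprung: about 3 N at the plate to start it, about 8 N fully down; springs back up when let go.
- nut: Bystander: loose steel hexagon nut, 36 x 41 x 19 mm, lying in front of the guard. Origin at the centre of its underside.
- bolt: Bystander: loose bolt standing on its head, 27 mm wide, 61 mm tall, to the left of the guard. Origin at the centre of its underside.
- spanner: Bystander: loose open-ended spanner, 227 mm long, 12 mm thick, to the right of the guard. Origin at the centre of its underside.
- pipe_piece: Bystander: loose rusty pipe offcut standing upright, 43 mm in diameter, 54 mm tall, to the left of the guard. Origin at the centre of its underside.

How it is judged:
By the outcome, as a careful person would: the job done as asked, in the order asked, and still so for the second after the job is handed in, with the robot touching nothing.
It also fails if it takes over 48 s, if anything falls off the work surface, if the arm or the gripper's body presses on something with over 40 N, if the wrist force passes 120 N, or if a joint passes its speed limit or range.

## Working session

There is one attempt and no reset: what is moved stays moved. The work goes in short steps, Python scripts to look and compute and a tool call to move; the robot and the scene stay as the last step left them, time stands still between calls to the robot, and variables do not carry over. Pictures are saved under pics/ and viewed, at most 10 in all, crops included, and the job is handed in when it is done.

Besides the shell and the picture viewer there is one more tool, called after "Emit:" as name([rows], argument=value, ...), one row to a line, values as JSON. step_arm: Moves the arm, as the interface text tells. Its arguments: {"type":"object","properties":{"steps":{"type":"array","items":{"type":"array","items":{"type":"array","items":{"type":"number","minimum":-1,"maximum":1}}}},"jaw":{"type":"number"}},"required":["steps"]}

```bash
mkdir -p pics; ls; python3 - <<'E'
from plant import *
import cv2,numpy as np
o=get_obs();print({k:np.round(v,3) for k,v in o.items()})
for n in("top","side"):
    p,d=snapshot(n);cv2.imwrite(f"pics/{n}0.png",p[:,:,::-1]);np.save(f"pics/{n}0d.npy",d);print(calibration(n))
E
```

```text
pics
{'clock': np.float64(0.0), 'joint_pos': array([ 8.4690e+01,  2.0591e+01,  6.3400e-01, -2.0000e-02, -7.0136e+01,
       -1.6507e+01]), 'qvel': array([ 0.058,  0.009, -0.036,  0.11 ,  0.031,  0.019]), 'tau': array([ 1.0000e-03, -5.8272e+01,  2.9305e+01,  6.9970e+00,  7.0000e-03,
       -0.0000e+00]), 'tool_pos': array([0.251, 0.626, 0.187]), 'orientation': array([ 1.79906e+02, -8.00000e-03, -2.18240e+01]), 'force': array([-0.371,  0.213,  0.228]), 'moment': array([-0.017, -0.021,  0.046]), 'gripper_force': np.float64(0.0), 'opening': np.float64(0.088)}
{'mtx': array([[369.32066634,   0.        , 259.42793559],
       [  0.        , 369.32066634, 189.35458578],
       [  0.        ,   0.        ,   1.        ]]), 'rvec': array([ 2.1649626 , -2.19740174,  0.14396698]), 'tvec': array([-0.00420087,  0.57748876,  1.03734816])}
{'mtx': array([[495.87492005,   0.        , 256.60738621],
       [  0.        , 495.87492005, 192.904977  ],
       [  0.        ,   0.        ,   1.        ]]), 'rvec': array([ 0.03132138,  2.78861728, -1.3829512 ]), 'tvec': array([0.54713133, 0.07275891, 1.34662711])}
```

View pics/top0.png

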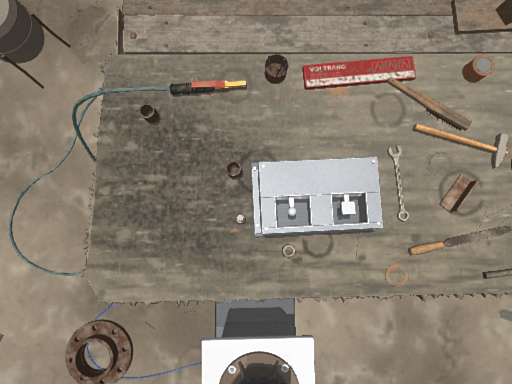

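View pics/side0.png

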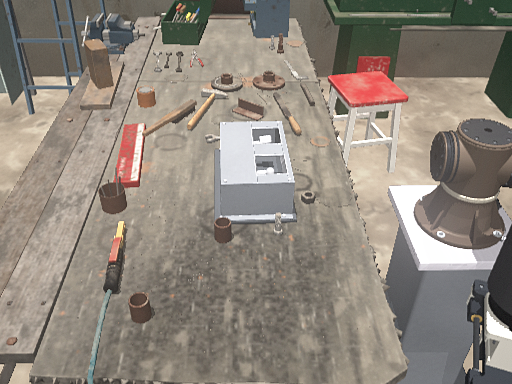

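The top view shows the guard with the ball lever in the left window (about 292,210) and the plate lever in the right window (about 348,208). The nut is at (289,251), the bolt at (240,218), the pipe at (234,170) and the spanner at (400,185). Next I'll measure the windows and lever ends.

```bash
cat >h.py <<'E'
import numpy as np,cv2
def cloud(c,d):
    "world xyz per pixel from a depth map"
    R=cv2.Rodrigues(c["rvec"])[0];v,u=np.indices(d.shape)
    K=c["mtx"];p=np.stack([(u-K[0,2])/K[0,0]*d,(v-K[1,2])/K[1,1]*d,d],-1)
    return (p-np.ravel(c["tvec"]))@R
def ray(c,u,v,z):
    R=cv2.Rodrigues(c["rvec"])[0];o=-R.T@np.ravel(c["tvec"]);r=R.T@np.linalg.inv(c["mtx"])@[u,v,1]
    return o+r*(z-o[2])/r[2]
E
python3 - <<'E'
from plant import *
from h import *
c=calibration("top");d=np.load("pics/top0d.npy");img=cv2.imread("pics/top0.png")
P=cloud(c,d)
m=((abs(P[...,2]-.12)<.006)&(d>0)).astype(np.uint8)
m[:, :245]=0;m[:,390:]=0;m[:150]=0;m[240:]=0
print("top z",np.median(P[m>0][:,2]),m.sum())
cs,hier=cv2.findContours(m,cv2.RETR_CCOMP,cv2.CHAIN_APPROX_NONE)
for k,h in zip(cs,hier[0]):
    a=cv2.contourArea(k)
    if a>150:
        q=np.array([ray(c,u,v,.12)[:2] for u,v in k[:,0]],np.float32)
        r=cv2.minAreaRect(q);print("hole" if h[3]>=0 else "outer",a,np.round(r[0],4),np.round(r[1],4),r[2])
np.set_printoptions(linewidth=250)
print((P[195:226:1,272:316:1,2]*1000).astype(int)[::2,::2]);print((P[193:222,330:370,2]*1000).astype(int)[::2,::2])
for nme,s in(("ball",np.s_[198:222,280:306]),("plate",np.s_[194:218,336:362])):
    q=P[s][(P[s][...,2]>.09)&(P[s][...,2]<.113)];print(nme,len(q),q.mean(0),q.min(0),q.max(0))
cv2.imwrite("pics/c.png",cv2.resize(img[150:240,245:390],None,fx=5,fy=5,interpolation=cv2.INTER_CUBIC))
E
```

```text
top z 0.12118620669044099 6495
outer 8374.0 [ 0.5523 -0.1709] [0.19   0.3201] 1.9322477579116821
hole 1088.5 [ 0.5096 -0.0977] [0.0951 0.0843] 89.20565795898438
hole 1078.0 [ 0.5148 -0.2473] [0.0851 0.095 ] 2.0142757892608643
[[ 119  119  120  120  119  120  122  122  123  123  119  122  118  119  120  123  119  118  119  123  123  120]
 [ 122  120   49   46   47   46   51   50   49   99   94   50   50 1091   46   49   47   53   50  120  122  121]
 [ 123  118   39   38   40   44   41   43   34   95   95 1091   19   17   14   10   11   15   10  122  122  120]
 [ 120  120   16   14   11   12   13   13   10   98   98   14   13   14   14   13   14   11   10  123  119  117]
 [ 120  120   13   14   11   14   13   11    8   99   97   12   11   13   14   14   14   14   11  121  121  121]
 [ 119  124   15   14   12   11    9   14   12  101   99   96   13   14   14   11   15   10   12  125  120  122]
 [ 119  118   12   10   15   15    9   12   15   98   99   14   13   15   11   12   14   13    9  123  120  123]
 [ 122  119   11   13   11   14    9   12   98  105  107  107   11   12   15   12  
[... 2027 characters left out ...]
 114   14   13   13   11   12   10  120]
 [ 120  119   11   11   11   13   14   15   14   15   11   10   11   11   11   13   12   12   15  121]
 [ 122  119   12   13   15   12   14   15   12   12   13    8   14    9   12   13   14   13   13  122]
 [ 120  117   15   11   15   12   13   13    8   12   15   15   12   11   10   12   11   10   10  122]
 [ 122  120   12   10   12   11   11   15   14   11   11    7   11   11   12   15   15   12   13  123]]
ball 110 [ 0.5203959  -0.09619553  0.10072124] [ 0.49960101 -0.10841967  0.09283585] [ 0.5459939  -0.08654792  0.10946017]
plate 197 [ 0.52337127 -0.2457945   0.10753914] [ 0.49967732 -0.26487913  0.09072369] [ 0.55519283 -0.2288264   0.11298705]
```

View pics/c.png

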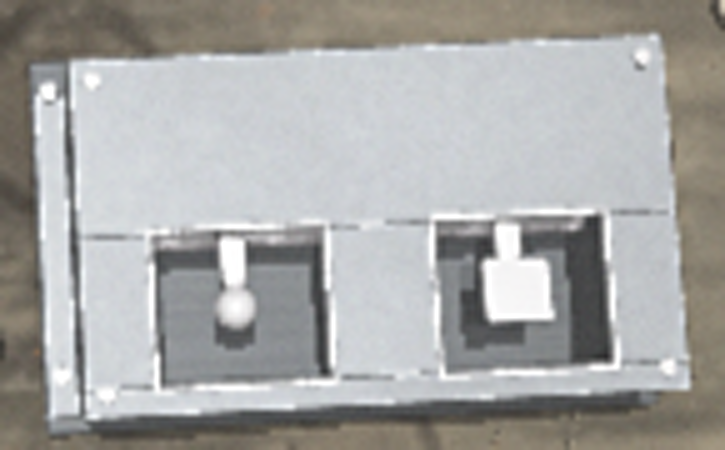

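The window rectangles (about 85×95 mm, 149.7 mm apart, yaw 2°, top at z 0.121) and the lever heights match the given sizes. Ball is at (0.510,-0.098) and plate at (0.515,-0.247). I'll shut the fingers and travel there high.

Emit:
step_arm([
  [[0.1,0.11,-0.1,0,0,0],[0.3,0.33,-0.2,0,0,0],[0.58,0.65,-0.2,0,0,0],[0.85,0.96,-0.2,0,0,0]],
], jaw=255)

```text
clock: 0.5
tool_pos: [0.2945, 0.5041, 0.2081]
orientation: [-180.0, -0.0, -21.8]
force: [0.1, 0.1, 0.3]
opening: 0.0615
gripper_force: 0.0
```

Emit:
step_arm([
  [[0.28,0.32,0,0,0,0],[0.56,0.64,0,0,0,0],[0.85,0.96,0,0,0,0]],
])

```text
clock: 0.8
tool_pos: [0.3376, 0.3829, 0.2082]
orientation: [-180.0, -0.0, -21.8]
force: [0.4, 0.2, 0.2]
opening: 0.0369
gripper_force: 0.0
```

Emit:
step_arm([
  [[0.28,0.32,0,0,0,0],[0.56,0.64,0,0,0,0],[0.85,0.96,0,0,0,0]],
])

```text
clock: 1.1
tool_pos: [0.3806, 0.2622, 0.2082]
orientation: [-179.9, -0.0, -21.8]
force: [0.4, 0.5, -1.3]
opening: 0.0132
gripper_force: 0.0
```

Emit:
step_arm([
  [[0.28,0.32,0,0,0,0],[0.56,0.64,0,0,0,0],[0.85,0.96,0,0,0,0]],
])

```text
clock: 1.4
tool_pos: [0.4237, 0.1416, 0.2084]
orientation: [-179.9, -0.0, -21.8]
force: [0.9, 1.7, 1.0]
opening: 0.0001
gripper_force: 0.0
```

Emit:
step_arm([
  [[0.28,0.32,0,0,0,0],[0.56,0.64,0,0,0,0],[0.85,0.96,0,0,0,0]],
])

```text
clock: 1.7
tool_pos: [0.4668, 0.0209, 0.2084]
orientation: [-180.0, -0.0, -21.8]
force: [0.2, 0.9, 0.8]
opening: 0.0003
gripper_force: 0.0
```

Emit:
step_arm([
  [[0.28,0.32,0,0,0,-0.2],[0.56,0.64,0,0,0,-0.45],[0.75,0.86,0,0,0,-0.7],[0.85,0.96,0,0,0,-0.83],[0.85,0.96,0,0,0,-0.83],[0.85,0.96,0,0,0,-0.83]],
])

```text
clock: 2.3
tool_pos: [0.5097, -0.098, 0.2078]
orientation: [-180.0, 0.0, 1.8]
force: [0.6, -0.1, 0.3]
opening: 0.0001
gripper_force: 0.0
```

```bash
python3 - <<'E'
from plant import *
from h import *
o=get_obs();print(o["tool_pos"],o["orientation"],o["joint_pos"],o["opening"])
c=calibration("wrist");p,d=snapshot("wrist");cv2.imwrite("pics/w1.png",p[:,:,::-1])
R=cv2.Rodrigues(c["rvec"])[0];print("cam at",-R.T@np.ravel(c["tvec"]))
p,d=snapshot("side");cv2.imwrite("pics/s1.png",cv2.resize(p[90:240,180:330,::-1],None,fx=4,fy=4,interpolation=cv2.INTER_CUBIC))
E
```

```text
[ 0.50969523 -0.0980114   0.20778191] [-1.79993725e+02  6.42370466e-03  1.79631695e+00] [ 1.07958276e+01  4.99689169e+00 -1.69629842e+01 -7.76551987e-03
 -6.80454874e+01  8.10033927e+01] 0.00012392870081384238
cam at [ 0.59396655 -0.09579774  0.40406036]
```

View pics/w1.png

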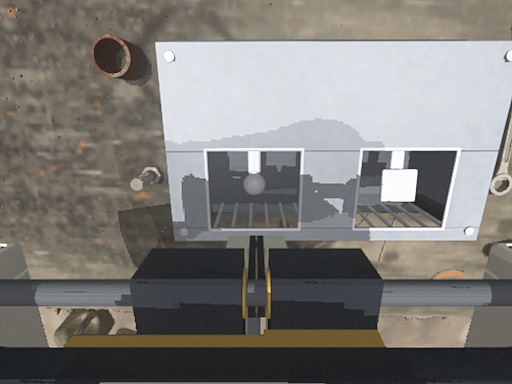

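View pics/s1.png

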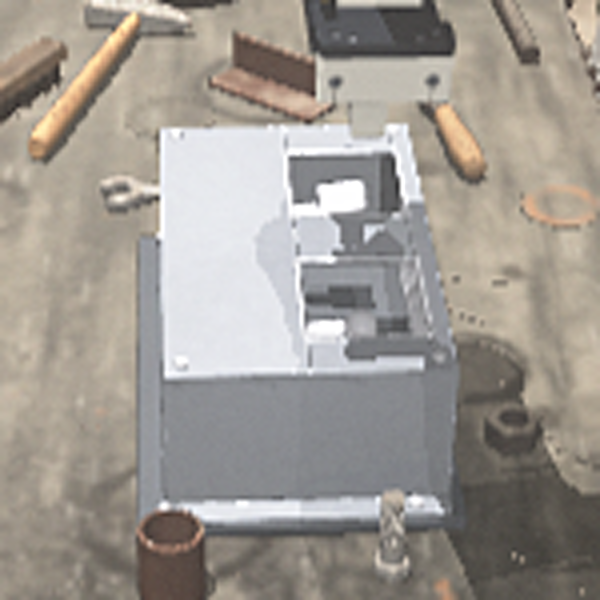

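The wrist view shows the ball at (255,184) and the plate at (399,184). The left window spans (205,149)–(303,229). The side view shows the gripper clear above the guard. I'll cross-check by casting rays.

```bash
python3 - <<'E'
from plant import *
from h import *
c=calibration("wrist")
for n,u,v,z in(("wl",254,189,.12),("wr",409,188,.12),("ball",255,184,.097),("plate",399,185,.109)):print(n,ray(c,u,v,z).round(4))
print([ (k,globals()[k]) for k in dir() if "hold" in k])
E
```

```text
wl [ 0.5099 -0.0959  0.12  ]
wr [ 0.5161 -0.2501  0.12  ]
ball [ 0.5087 -0.0969  0.097 ]
plate [ 0.516  -0.2452  0.109 ]
[('hold_point_z', 0.0188)]
```

Emit:
step_arm([
  [[0,0,0.3,0,0,0],[0,0,0.6,0,0,0],[0,0,0.6,0,0,0]],
])

```text
clock: 2.7
tool_pos: [0.5073, -0.0968, 0.1445]
orientation: [-180.0, 0.4, 2.0]
force: [-0.1, 0.1, -0.2]
opening: 0.0003
gripper_force: 0.0
```

Emit:
step_arm([
  [[0,0,0.0,0,0,0],[0,0,0.15,0,0,0],[0,0,0.3,0,0,0],[0,0,0.36,0,0,0],[0,0,0.4,0,0,0],[0,0,0.44,0,0,0],[0,0,0.48,0,0,0],[0,0,0.52,0,0,0],[0,0,0.52,0,0,0]],
])

```text
clock: 3.6
tool_pos: [0.51, -0.0977, 0.0953]
orientation: [180.0, 0.0, 2.0]
force: [-0.5, -0.5, -0.0]
opening: 0.0005
gripper_force: 0.0
```

Emit:
step_arm([
  [[0,0,0.03,0,0,0],[0,0,0.06,0,0,0]],
])

```text
clock: 3.8
tool_pos: [0.5104, -0.0977, 0.0896]
orientation: [-180.0, -0.0, 2.0]
force: [0.4, -0.1, 0.0]
opening: 0.0005
gripper_force: 0.0
```

```bash
python3 - <<'E'
from plant import *
from h import *
o=get_obs();print(o["tool_pos"],o["force"],o["moment"])
a=snapshot("side")[0][90:240,180:330,::-1];b=snapshot("wrist")[0][100:300,130:480,::-1]
cv2.imwrite("pics/s2.png",np.hstack([cv2.resize(a,(300,300)),cv2.resize(b,(500,300))]))
E
```

```text
[ 0.51040856 -0.0976668   0.08961734] [ 0.35735708 -0.12121368  0.01592281] [-0.03622919  0.02910393  0.04442665]
```

View pics/s2.png

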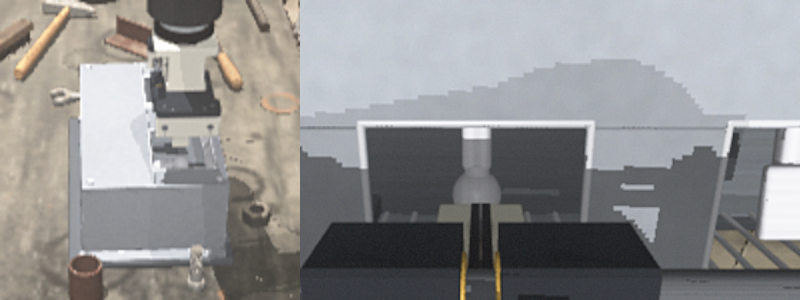

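The ball is still mostly visible behind the fingertips, and there is no force, so contact is doubtful. I'll measure from the wrist depth.

```bash
python3 - <<'E'
from plant import *
from h import *
c=calibration("wrist");p,d=snapshot("wrist");P=cloud(c,d)
t=get_obs()["tool_pos"];uv=cv2.projectPoints(t[None],c["rvec"],c["tvec"],c["mtx"],None)[0].ravel();print("tcp px",uv)
np.set_printoptions(linewidth=250,suppress=True)
for u in(245,250,255,260):
  for v in range(186,262,4):print(u,v,(P[v,u]*1000).round(0),end=";")
  print()
c=calibration("side");p,d=snapshot("side");P=cloud(c,d)
uv=cv2.projectPoints(t[None],c["rvec"],c["tvec"],c["mtx"],None)[0].ravel();print("tcp px side",uv)
cv2.imwrite("pics/s3.png",cv2.resize(p[140:200,230:320,::-1],None,fx=8,fy=8,interpolation=cv2.INTER_CUBIC))
E
```

```text
tcp px [255.12676446 223.95828762]
245 186 [540. -90.  95.];245 190 [537. -90.  94.];245 194 [534. -90.  95.];245 198 [531. -90.  95.];245 202 [528. -90.  95.];245 206 [526. -90.  95.];245 210 [522. -90.  94.];245 214 [486. -88.  10.];245 218 [518. -91.  98.];245 222 [516. -91. 100.];245 226 [514. -91. 102.];245 230 [512. -91. 104.];245 234 [509. -91. 104.];245 238 [521. -92. 135.];245 242 [521. -92. 139.];245 246 [521. -92. 144.];245 250 [520. -92. 148.];245 254 [518. -92. 148.];245 258 [521. -93. 156.];
250 186 [540. -93.  96.];250 190 [537. -93.  96.];250 194 [535. -93.  96.];250 198 [532. -94.  96.];250 202 [529. -94.  97.];250 206 [526. -94.  96.];250 210 [523. -94.  97.];250 214 [522. -94. 100.];250 218 [518. -94.  99.];250 222 [517. -94. 102.];250 226 [514. -94. 102.];250 230 [512. -94. 105.];250 234 [509. -94. 104.];250 238 [519. -95. 131.];250 242 [520. -95. 137.];250 246 [519. -95. 141.];250 250 [520. -95. 147.];250 254 [520. -95. 150.];250 258 [520. -95. 155.];
255 186 [540. -97.  95.];255 190 [537. -97.  94.];255 194 [535. -97.  96.];255 198 [532. -97.  96.];255 202 [529.
[... 235 characters left out ...]
];255 242 [520. -97. 138.];255 246 [519. -97. 141.];255 250 [520. -97. 146.];255 254 [520. -97. 151.];255 258 [520. -97. 155.];
260 186 [ 540. -100.   96.];260 190 [ 537. -100.   96.];260 194 [ 535. -100.   96.];260 198 [ 532. -100.   96.];260 202 [ 529. -100.   96.];260 206 [ 527. -100.   97.];260 210 [ 524. -101.   97.];260 214 [ 521. -101.   97.];260 218 [ 519. -101.   99.];260 222 [ 516. -101.  100.];260 226 [ 515. -101.  103.];260 230 [ 512. -101.  103.];260 234 [ 509. -101.  104.];260 238 [ 520. -100.  131.];260 242 [ 520. -100.  138.];260 246 [ 519. -100.  140.];260 250 [ 520. -100.  146.];260 254 [ 520. -100.  150.];260 258 [ 520. -100.  154.];
tcp px side [269.74142359 172.77884638]
```

View pics/s3.png

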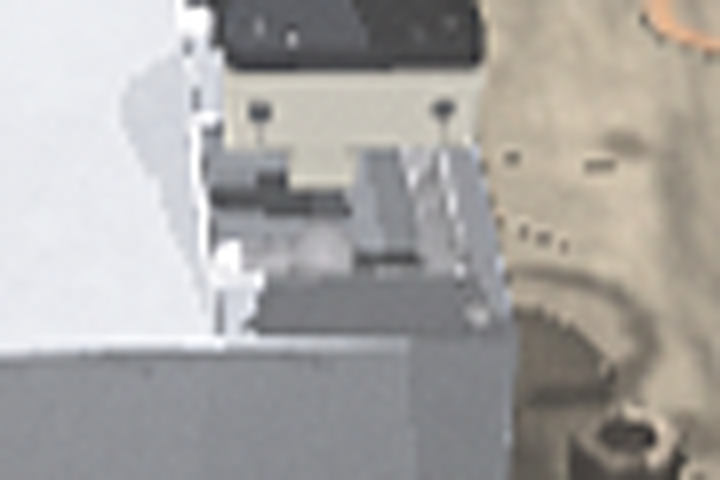

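The wrist depth shows the fingertips near z≈0.13, not at the reported TCP height of 0.09. The ball top is still raised at about 0.106. The side crop agrees: the tip is at pixel (270,163) while the TCP projects to (270,173). I'll check the tip and body heights in the side depth.

```bash
python3 - <<'E'
from plant import *
from h import *
np.set_printoptions(linewidth=250,suppress=True)
c=calibration("side");p,d=snapshot("side");P=cloud(c,d)
for u in(262,270,282):
  for v in range(140,180,2):print(u,v,(P[v,u]*1000).round(0),end=";")
  print()
print(hold_point_z); import plant;print([k for k in dir(plant) if k[0]!="_"])
o=get_obs();print(o["joint_pos"],o["opening"],o["tool_pos"])
c=calibration("wrist");p,d=snapshot("wrist");P=cloud(c,d)
m=(P[...,2]>.11)&(P[...,2]<.2)&(P[...,0]>.495)&(P[...,0]<.524)&(abs(P[...,1]+.098)<.03)&(np.indices(d.shape)[0]>225)
print("lowest finger",np.percentile(P[m][:,2],[0,1,5,50]),P[m][:,1].min(),P[m][:,1].max())
E
```

```text
262 140 [538. -25. 238.];262 142 [538. -15. 238.];262 144 [538.  -7. 237.];262 146 [539.   0. 236.];262 148 [539.   5. 234.];262 150 [538.  -2. 223.];262 152 [538.  -6. 215.];262 154 [538.  -9. 207.];262 156 [537. -11. 200.];262 158 [ 522. -290.   12.];262 160 [ 522. -276.   13.];262 162 [ 523. -263.   14.];262 164 [ 524. -250.   16.];262 166 [ 524. -244.   13.];262 168 [ 524. -235.   11.];262 170 [532. -97. 100.];262 172 [532. -92.  96.];262 174 [534. -48. 120.];262 176 [535. -35. 123.];262 178 [535. -29. 121.];
270 140 [518. -24. 238.];270 142 [519. -16. 237.];270 144 [519.  -9. 236.];270 146 [519.  -3. 234.];270 148 [519.  -1. 229.];270 150 [519.  -6. 221.];270 152 [518. -11. 212.];270 154 [518. -11. 206.];270 156 [518. -12. 200.];270 158 [512. -85. 146.];270 160 [512. -84. 140.];270 162 [512. -83. 134.];270 164 [ 499. -250.   16.];270 166 [ 499. -244.   13.];270 168 [510. -95. 107.];270 170 [510. -90. 104.];270 172 [510. -86. 100.];270 174 [513. -49. 120.];270 176 [514. -34. 124.];270 178 [514. -30. 120.];
282 140 [489. -22. 239.];282 142 [490. -15. 238.];282 144 [490.  -5. 238.];282 146 [490.  -4. 233.];282 148 [490.  -3. 228.];282 150 [490.  -4. 222.];282 152 [ 593. 1010.  863.];282 154 [489.  -9. 207.];282 156 [488.  -8. 202.];282 158 [ 465. -234.   48.];282 160 [ 465. -227.   46.];282 162 [ 464. -234.   34.];282 164 [ 464. -233.   27.];282 166 [ 463. -234.   19.];282 168 [ 463. -233.   12.];282 170 [ 465. -214.   18.];282 172 [ 464. -215.   10.];282 174 [482. -46. 121.];282 176 [482. -39. 120.];282 178 [483. -26. 123.];
0.0188
['PlanningError', 'calibration', 'close_job', 'get_obs', 'hold_point_z', 'snapshot']
[ 10.82970373  11.05430339 -26.50611593   0.00313872 -52.43891385  81.12925586] 0.000588655119451178 [ 0.51030341 -0.09767655  0.08969569]
lowest finger [0.12800132 0.12965068 0.1329785  0.14732062] -0.11407727611995223 -0.08221744716085572
```

Both views agree that the real tip is 40 mm above the reported TCP (0.130 against 0.090), centred in x and y, with the body bottom 67 mm above the tip as specified. So contact should come at a reported z of about 0.069 and the stop at about 0.043. I'll go on down, watching the force.

Emit:
step_arm([
  [[0,0,0.08,0,0,0],[0,0,0.14,0,0,0],[0,0,0.18,0,0,0],[0,0,0.22,0,0,0],[0,0,0.26,0,0,0],[0,0,0.3,0,0,0]],
])

```text
clock: 4.7
tool_pos: [0.5094, -0.0978, 0.0593]
orientation: [180.0, 0.1, 2.0]
force: [-5.0, 0.1, 4.9]
opening: 0.0004
gripper_force: 2.4
```

Emit:
step_arm([
  [[0,0,0.03,0,0,0],[0,0,0.06,0,0,0]],
])

```text
clock: 4.9
tool_pos: [0.51, -0.0978, 0.0535]
orientation: [180.0, 0.0, 2.0]
force: [-4.3, -0.5, 4.9]
opening: 0.0005
gripper_force: 2.3
```

Emit:
step_arm([
  [[0,0,0.03,0,0,0],[0,0,0.06,0,0,0],[0,0,0.08,0,0,0],[0,0,0.09,0,0,0]],
])

```text
clock: 5.3
tool_pos: [0.5102, -0.0977, 0.0444]
orientation: [180.0, 0.0, 2.0]
force: [-4.2, -0.9, 5.3]
opening: 0.0005
gripper_force: 2.1
```

Emit:
step_arm([
  [[0,0,0.01,0,0,0],[0,0,0.02,0,0,0]],
])

```text
clock: 5.5
tool_pos: [0.5104, -0.0978, 0.0434]
orientation: [180.0, -0.0, 2.0]
force: [-8.1, 1.2, 17.4]
opening: 0.0004
gripper_force: 8.9
```

Emit:
step_arm([
  [[0,0,0.01,0,0,0],[0,0,0.01,0,0,0]],
])

```text
clock: 5.7
tool_pos: [0.5104, -0.0978, 0.0432]
orientation: [180.0, -0.0, 2.0]
force: [-8.9, 1.2, 18.8]
opening: 0.0007
gripper_force: 9.7
```

Emit:
step_arm([
  [[0,0,-0.1,0,0,0],[0,0,-0.4,0,0,0],[0,0,-0.8,0,0,0],[0,0,-1,0,0,0],[0,0,-1,0,0,0]],
])

```text
clock: 6.2
tool_pos: [0.5136, -0.0973, 0.1455]
orientation: [-180.0, -0.5, 2.0]
force: [-0.7, -1.0, 0.2]
opening: 0.0008
gripper_force: 0.0
```

Emit:
step_arm([
  [[0,0.25,-0.2,0,0,0],[0,0.6,-0.2,0,0,0],[0,0.9,-0.2,0,0,0],[0,1,-0.2,0,0,0],[0,1,-0.2,0,0,0]],
])

```text
clock: 6.7
tool_pos: [0.5137, -0.1986, 0.1608]
orientation: [-180.0, 0.0, 1.8]
force: [-0.1, -0.3, 0.6]
opening: 0.0003
gripper_force: 0.0
```

```bash
python3 - <<'E'
from plant import *
from h import *
t=get_obs()["tool_pos"];print(t)
for n in("wrist","top"):
    c=calibration(n);p,d=snapshot(n);P=cloud(c,d)
    w=np.hypot(P[...,0]-.51,P[...,1]+.0977)<.011
    q=P[w&(P[...,2]>.05)&(P[...,2]<.115)];print(n,len(q),"ball top z",np.percentile(q[:,2],[50,95,99]) if len(q) else 0)
E
```

```text
[ 0.51372257 -0.19856995  0.16084316]
wrist 418 ball top z [0.07839958 0.08190016 0.08232131]
top 0 ball top z 0
```

The ball top is now at 0.082, so the clamp is fully down and stays. Next is the punch lever.

Emit:
step_arm([
  [[0,0.2,0,0,0,0],[0,0.4,0,0,0,0],[0,0.49,0,0,0,0],[0,0.49,0,0,0,0],[0,0.49,0,0,0,0]],
])

```text
clock: 7.3
tool_pos: [0.5154, -0.2458, 0.1615]
orientation: [-180.0, 0.0, 2.0]
force: [-0.4, 0.2, -0.9]
opening: 0.0007
gripper_force: 0.0
```

Emit:
step_arm([
  [[0,0,0.25,0,0,0],[0,0,0.5,0,0,0],[0,0,0.7,0,0,0],[0,0,0.8,0,0,0],[0,0,0.84,0,0,0],[0,0,0.84,0,0,0]],
])

```text
clock: 7.9
tool_pos: [0.5156, -0.2463, 0.0778]
orientation: [180.0, 0.0, 2.0]
force: [-0.0, -0.2, 1.3]
opening: 0.0003
gripper_force: 0.0
```

Emit:
step_arm([
  [[0,0,0.05,0,0,0],[0,0,0.1,0,0,0],[0,0,0.15,0,0,0],[0,0,0.2,0,0,0],[0,0,0.25,0,0,0],[0,0,0.3,0,0,0],[0,0,0.32,0,0,0]],
])

```text
clock: 8.6
tool_pos: [0.514, -0.2468, 0.0453]
orientation: [-180.0, 0.1, 1.9]
force: [-5.4, -0.1, 9.4]
opening: 0.0007
gripper_force: 4.4
```

Emit:
step_arm([
  [[0,0,0.02,0,0,0],[0,0,0.03,0,0,0],[0,0,0.03,0,0,0]],
])

```text
clock: 8.9
tool_pos: [0.5141, -0.2469, 0.0443]
orientation: [180.0, 0.1, 2.0]
force: [-11.7, 4.3, 23.3]
opening: 0.0008
gripper_force: 11.9
```

Emit:
step_arm([
  [[0,0,0.01,0,0,0],[0,0,0.01,0,0,0]],
])

```text
clock: 9.1
tool_pos: [0.5141, -0.247, 0.044]
orientation: [180.0, 0.1, 2.0]
force: [-12.2, 4.7, 27.8]
opening: 0.0005
gripper_force: 15.0
```

Emit:
step_arm([
  [[0,0,-0.1,0,0,0],[0,0,-0.3,0,0,0],[0,0,-0.6,0,0,0],[0,0,-1,0,0,0],[0,0,-1,0,0,0]],
])

```text
clock: 9.6
tool_pos: [0.5192, -0.2477, 0.147]
orientation: [179.8, -0.5, 2.0]
force: [0.5, -0.0, -0.4]
opening: 0.0005
gripper_force: 0.0
```

Emit:
step_arm([
  [[0,-0.2,-0.4,0,0,0],[0,-0.6,-0.8,0,0,0],[0,-0.75,-0.8,0,0,0],[0,-0.75,-0.8,0,0,0]],
])

```text
clock: 10.0
tool_pos: [0.5142, -0.1698, 0.2234]
orientation: [-180.0, -0.3, 2.1]
force: [-0.0, -0.4, -0.1]
opening: 0.0004
gripper_force: 0.0
```

```bash
python3 - <<'E'
from plant import *
from h import *
o=get_obs();print(o["tool_pos"],o["clock"],o["force"])
c=calibration("wrist");p,d=snapshot("wrist");P=cloud(c,d)
for x,y in((.51,-.0977),(.515,-.247)):
    q=P[(np.hypot(P[...,0]-x,P[...,1]-y)<.011)&(P[...,2]>.05)&(P[...,2]<.115)];print(len(q),np.percentile(q[:,2],[50,95,99]))
cv2.imwrite("pics/w9.png",p[:,:,::-1])
E
```

```text
[ 0.51416433 -0.16976763  0.22335209] 10.0 [-0.03224566 -0.37128596 -0.06830547]
280 [0.07854496 0.08200894 0.08297892]
324 [0.10835349 0.1097838  0.11049286]
```

View pics/w9.png

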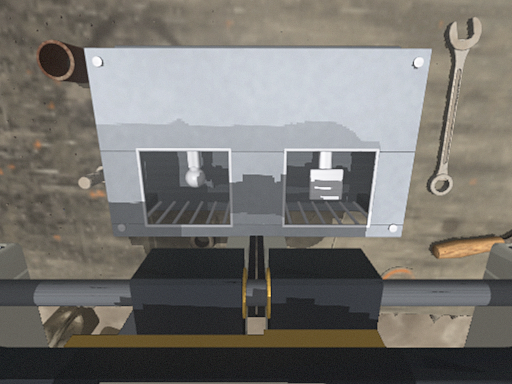

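The final wrist view shows the ball low at (194,176) with its top at 0.083. The plate is back up at (327,183) at 0.109, the loose parts look undisturbed, and the gripper is clear.

```bash
python3 -c "
from plant import *
print(close_job())"
```

```text
the job is handed in; nothing more can be done
None
```

The job is handed in: the clamp lever is fully down and staying down, the punch lever was pressed to its stop and sprang back up, and I saw no contact with the guard or movement of the loose parts.

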